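# Load a hinge leaf into the drill jig under its drag spring

## Task

The undrilled brass strap-hinge leaf lies in the entry of the steel drill jig, standing up on the jig's spring lifter. With the fingertips press it firmly down flat on the bed and, keeping it pressed, slide it under the bushing bar and under the drag spring until its front edge is home against the end stop, then take the hand away so that the spring holds it there flat. Never pick up or lift the leaf, and leave the other things on the bench where they are.

Things in the scene. Friction and masses are not known exactly. Their poses are not given: they have to be found in the camera images.
- jig: Fixed steel drill jig, base 275 x 116 x 14 mm. Origin: underside of the base on the bench, on the channel's centre line; x points along the feed, from the open entry to the end stop, y across, z up. Its polished bed is 30 mm above the bench. Guide rails: inner faces 57 mm apart, tops 7 mm above the bed, screw heads 4 mm more. The channel is open above from x = -133 to 16 mm
- jig_bar (a point): Middle of the lower edge of the bushing bar's entry face. The rigid bar crosses the channel at x = 16 to 28 mm of the jig, underside 6 mm and top 14 mm above the bed, with two brass bushings standing to 19 mm; axes as the jig's
- jig_stop (a point): Foot of the end stop's face on the centre line, at bed level, x = 84 mm of the jig (stop 5 mm high; the drag spring's block behind it stands 21 mm above the bed); axes as the jig's
- lifter (a joint): Copper-coloured spring lifter bar, 70 mm long and 21 mm wide, on the centre line in the bed from x = -112 to -42 mm of the jig. 0 = up, its top 6 mm above the bed; 0.006 = pressed flush with the bed. Pushes up with 6 N when up and 11 N when flush
- drag_spring (a joint): Drag spring, a 28 mm wide steel leaf between bar and stop, nose turned up at x = 50 mm of the jig, bend (lowest point) at x = 68 mm. 0 rad = at rest, bend 0.5 mm above the bed; about 0.09 rad = riding on top of the 4 mm leaf, pressing down with about 6 N. Its shallow nose resists a leaf being slid under it with up to about 4 N
- leaf: Loose brass strap-hinge leaf, about 240 g: flat plate 54 mm wide, 4 mm thick, 120 mm long including two 10 mm high rolled knuckles on its rear 10 mm. Origin: centre of its underside; x to its front edge, z up. Starts in the channel, raised 6 mm by the lifter, so its front would butt against the bushing bar; pressed flat it clears the bar by 2 mm. Oiled underneath: friction on the jig about 0.15
- leaf_press (a point): Point on the upper face of the leaf's plate, on its centre line, 25 mm ahead of the tail end and 95 mm behind the front edge: the clear flat place for the fingertips, just ahead of the knuckles. The upper face is dry and scored with file marks from the knuckles to 47 mm ahead of the tail: fingertips grip there with friction about 0.9 and slip elsewhere. At home it is still 27 mm short of the bushing bar
- leaf_nose (a point): Middle of the lower front edge of the leaf, 60 mm ahead of its origin; home when it meets jig_stop. The leaf's tail is then past the lifter, which springs up behind it
- hammer: Bystander: planishing hammer lying down, 260 mm long, head 104 mm across, 33 mm high; origin near its middle on the bench
- spare_leaf: Bystander: a finished, drilled hinge leaf of the same size lying on the bench
- cabochon: Bystander: bottle-green glass cabochon, 35 mm across, 13 mm high; origin under its centre
- mandrel: Bystander: tapered steel mandrel standing on its 64 mm foot, 153 mm high; origin under its centre
- rivet_bowl: Bystander: small copper bowl, 56 mm across, 26 mm high; origin under its centre
- finial: Bystander: turned brass finial, 28 mm across, 43 mm high, standing; origin under its centre
- square: Bystander: try square lying flat, stock 70 x 16 x 14 mm with a steel blade 107 mm long; origin under the centre of the stock

How it is judged:
By the outcome, as a careful person would: the job done as asked, in the order asked, and still so for the second after the job is handed in, with the robot touching nothing.
It also fails if it takes over 42 s, if anything falls off the work surface, if the arm or the gripper's body presses on something with over 40 N, if the wrist force passes 120 N, or if a joint passes its speed limit or range.

## Robot

A 6-joint arm with a two-finger parallel gripper is mounted at the origin on the work surface. World frame = base frame: x ahead of the robot, y to its left, z up, the work surface at z = 0. Lengths are in mm, angles in rad, forces in N, time in s.
With the tool pointing down it reaches from about 350 to 975 mm from the base axis. Payload 7.1 kg.
Tool frame: the origin (TCP) lies on the front face of the gripper's body, between the roots of the fingers; the fingertips stand 80 mm ahead of it and the grasp point (between the pads) lies 61 mm ahead of it; z points along the fingers, y is the line along which they close (so a half turn about z gives the same grasp; the last joint's range is limited). The gripper opens to 88 mm and grips with 3 to 60 N. Pads are 20 mm wide; open, the fingers measure 115 mm over their backs; the gripper's body (75 mm by 178 mm) begins 61 mm behind the grasp point.
Start: joints at [1.211, 0.423, 1.63, -0, 1.089, -0.019], TCP at [208.869, 589.049, 302.675] pointing down, gripper open.
Joint ranges: [-3, 3], [-0.9, 2.11], [0.09, 2.58], [-1.31, 4.45], [0.11, 2.69], [-2.54, 2.54]. Speed limits (rad/s): [2.39, 2.39, 3.01, 3.14, 3.14, 3.14].

## Interface

Orientations are given as a rotation vector (axis times angle).
In Python, from workcell import readout, vision, close_job gives the robot as it stands.
- The arm moves only by the tool servo_tool, never from a script. Its argument "plan" is a list that holds one entry, the list of rows, each a list of 7 numbers: the gripper command: -1 is fully open, 1 is shut, values between are in proportion, then the shift along the world's x, y, z in units of 40 mm (1.0 is 40 mm), then the turn, a rotation vector about the world's x, y, z in units of 5 degrees (1.0 is 5 degrees). A call has 1 to 5 rows; each row shifts and turns the commanded pose from where the row before left it; what a row does not reach is not made up. A row lasts 1/12 s, in which the tool goes at most 41.7 mm and 7.16 degrees, less where a joint would pass 70% of its speed; a pose out of reach is approached as far as the arm can. A call is refused whole if a number of a shift passes 1 or a number of a turn 1, either way. A call with a gripper value outside its range is refused whole. The fingers move at their own pace and stop on an object; the grip force is fixed at half the most. Time passes only in rows, so rows that do not move let the fingers close. It gives the time, the measured TCP pose, the force, the opening and the grip force at its end, in the units of the state.
- readout.get_obs(): the state, without advancing time (a new reading comes with each control period).
- vision.get_image(name): name is "scene" or "top"; returns the picture (420x560x3 uint8, red, green, blue); there is no depth.
- vision.camera_params(name): a dict with "fx", "fy", "cx", "cy" (pixels), "rvec" (rotation vector, rad) and "tvec" (3), from world to camera coordinates, as OpenCV has them. Camera axes: x right, y down, z forward; pixel columns grow to the right and rows downward; lengths in mm; the calibration is good to about 2 mm. A picture is of the moment at which its call begins. camera_params takes no time and is no camera call.
- close_job(): hands the job in; it is judged then, once.
The state is a dict: "t": time; "qpos": joint angles; "qvel": joint speeds; "joint_torque": joint torques, N m; "ee_pos": TCP position; "orientation": TCP orientation; "ft_force": force on the tool from outside, world axes, zero at the start; "moment": the same for the moment, N m; "width": finger opening in mm; "grasp_force": force on a finger pad.
Only numpy, scipy, OpenCV 4.12 (cv2) and the standard library are available. Lean on these libraries where they do the work, as an engineer would, in place of code of your own. Each camera call takes 0.05 s, during which the arm holds its last target. There are 200 camera calls.

## Working session

There is one attempt and no reset: what is moved stays moved. The work goes in short steps, Python scripts to look and compute and a tool call to move; the robot and the scene stay as the last step left them, time stands still between calls to the robot, and variables do not carry over. Pictures are saved under pics/ and viewed, at most 10 in all, crops included, and the job is handed in when it is done.

Besides the shell and the picture viewer there is one more tool, called after "Emit:" by a JSON object that holds its "fn" and its "kwargs", one argument or row to a line. servo_tool: Moves the arm, as the interface text tells. Its arguments: {"type":"object","properties":{"plan":{"type":"array"}},"required":["plan"]}

```bash
mkdir -p pics; python3 - <<'E'
from workcell import readout, vision
import cv2
for n in("scene","top"):
    cv2.imwrite(f"pics/{n}0.png",cv2.cvtColor(vision.get_image(n),cv2.COLOR_RGB2BGR)); print(vision.camera_params(n))
print(readout.get_obs())
E
```

```text
{'fx': 541.6549348933665, 'fy': 541.6549348933665, 'cx': 287.12800401055085, 'cy': 210.57562787224424, 'rvec': array([ 2.29028504,  0.857965  , -0.33076324]), 'tvec': array([-429.52430032, -212.1484901 , 1612.21584108])}
{'fx': 394.38205617512614, 'fy': 394.38205617512614, 'cx': 275.4757190688473, 'cy': 207.69310431000685, 'rvec': array([ 2.06497092, -2.15256642,  0.22795173]), 'tvec': array([ 38.69922358, 577.85820986, 936.23117057])}
{'t': 0.1, 'qpos': array([ 1.21099754e+00,  4.23773907e-01,  1.63060005e+00,  4.24968701e-06,
        1.08863754e+00, -1.89598086e-02]), 'qvel': array([-0.00111859, -0.0005467 , -0.00071818,  0.00124927, -0.00147194,
        0.00117369]), 'joint_torque': array([ 3.72009736e-04, -5.45613778e+01, -2.74325538e+01,  6.45027612e-02,
        1.88036769e-02,  2.12198574e-05]), 'ee_pos': array([208.73503885, 588.6918804 , 301.97875936]), 'orientation': array([-5.32757842e-01, -3.09581449e+00,  2.18755721e-03]), 'ft_force': array([ 0.3488049 , -0.35815576, -0.3646358 ]), 'moment': array([-0.01836666, -0.01126833,  0.01945756]), 'grasp_force': 0.0, 'width': 87.7638389869414}
```

View pics/scene0.png

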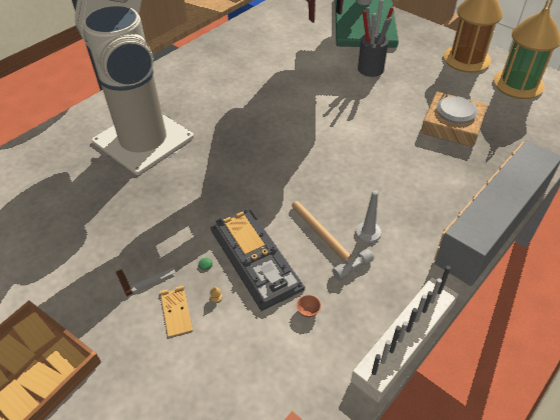

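View pics/top0.png

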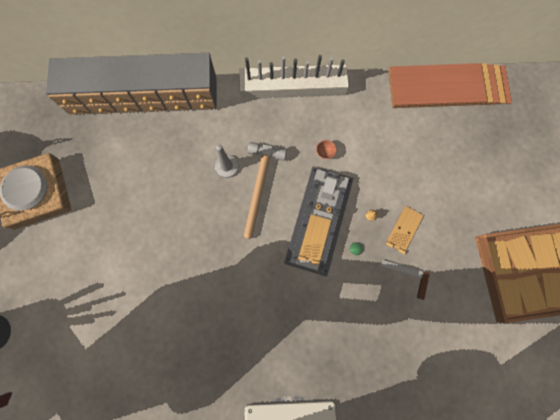

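Both views show the jig: about (320,220) in top and (257,258) in scene. The leaf is at (318,238) in top and (245,235) in scene, and the feed points away from the robot, roughly along +x. Next I'll zoom in.

```bash
cat > h.py <<'E'
import numpy as np, cv2
from workcell import vision, readout
def ray(name,uv,z):
    p=vision.camera_params(name); R=cv2.Rodrigues(p['rvec'])[0]; c=-R.T@p['tvec']
    uv=np.atleast_2d(uv).astype(float)
    d=np.c_[(uv[:,0]-p['cx'])/p['fx'],(uv[:,1]-p['cy'])/p['fy'],np.ones(len(uv))]@R
    return c+d*((z-c[2])/d[:,2])[:,None]
def proj(name,P):
    p=vision.camera_params(name); K=np.array([[p['fx'],0,p['cx']],[0,p['fy'],p['cy']],[0,0,1]])
    return cv2.projectPoints(np.atleast_2d(P).astype(float),p['rvec'],p['tvec'],K,None)[0].reshape(-1,2)
E
python3 - <<'E'
from h import *
a=cv2.imread("pics/top0.png")[160:280,270:370]; b=cv2.imread("pics/scene0.png")[200:310,200:310]
a=cv2.resize(a,(400,480),interpolation=cv2.INTER_CUBIC)
b=cv2.resize(b,(400,400),interpolation=cv2.INTER_CUBIC); b=cv2.copyMakeBorder(b,0,80,0,0,cv2.BORDER_CONSTANT)
cv2.imwrite("pics/zoom.png",np.hstack([a,b]))
for n,(x0,y0,x1,y1) in dict(top=(285,160,358,280),scene=(205,205,310,310)).items():
    im=cv2.imread(f"pics/{n}0.png"); h=cv2.cvtColor(im,cv2.COLOR_BGR2HSV)
    br=cv2.inRange(h,(10,110,90),(30,255,255)); m=np.zeros_like(br); m[y0:y1,x0:x1]=br[y0:y1,x0:x1]
    c=max(cv2.findContours(m,0,1)[0],key=cv2.contourArea); r=cv2.minAreaRect(c); bx=cv2.boxPoints(r)
    print(n,"leaf",cv2.contourArea(c),bx.tolist(),ray(n,bx,40).round(1).tolist())
    dk=cv2.inRange(h,(0,0,0),(180,255,75)); m=np.zeros_like(br); m[y0:y1,x0:x1]=dk[y0:y1,x0:x1]
    c=max(cv2.findContours(m,0,1)[0],key=cv2.contourArea); bx=cv2.boxPoints(cv2.minAreaRect(c))
    print("dark",cv2.contourArea(c),bx.round(1).tolist(),ray(n,bx,25).round(1).tolist())
E
```

```text
top leaf 915.5 [[297.6833190917969, 258.78790283203125], [309.9872131347656, 214.04649353027344], [330.8820495605469, 219.79257202148438], [318.5781555175781, 264.53399658203125]] [[449.9, -35.9, 40.0], [563.3, -73.7, 40.0], [546.0, -126.4, 40.0], [433.4, -87.5, 40.0]]
dark 606.0 [[283.20001220703125, 264.3999938964844], [310.1000061035156, 166.10000610351562], [353.5, 177.89999389648438], [326.70001220703125, 276.29998779296875]] [[438.4, 0.8, 25.0], [697.4, -83.2, 25.0], [659.5, -196.9, 25.0], [404.1, -107.6, 25.0]]
scene leaf 824.0 [[221.8461456298828, 219.7692108154297], [240.07691955566406, 207.61537170410156], [264.69232177734375, 244.53843688964844], [246.46153259277344, 256.6922607421875]] [[431.5, -87.6, 40.0], [437.3, -28.8, 40.0], [565.1, -74.9, 40.0], [557.2, -129.6, 40.0]]
dark 1115.5 [[207.39999389648438, 225.39999389648438], [248.39999389648438, 199.6999969482422], [304.29998779296875, 289.20001220703125], [263.29998779296875, 314.79998779296875]] [[407.1, -116.4, 25.0], [424.2, 14.2, 25.0], [711.8, -101.8, 25.0], [686.7, -211.9, 25.0]]
```

View pics/zoom.png

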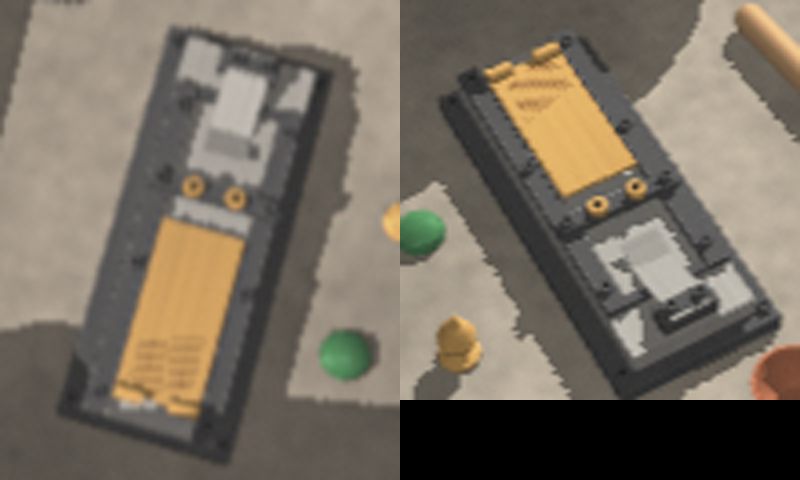

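Top crop: the leaf's front corners are at (311.5,214.5) and (331,220), and the bushings at (318.5,206.3) and (329,209.5). Scene crop: bushings at (254.5,256.4) and (264.9,251.2). The leaf sits in the entry with its front edge just short of the bar.

```bash
python3 - <<'E'
from h import *
T=lambda L:[[270+x/4,160+y/4] for x,y in L]
S=lambda L:[[200+(x-400)/3.636,200+y/3.636] for x,y in L]
b1=ray("top",T([(194,185),(236,198)]),49); b2=ray("scene",S([(636,186),(598,205)]),49)
print("bush",b1.round(1),b2.round(1))
f1=ray("top",T([(166,218),(244,240)]),40);f2=ray("scene",S([(637,165),(566,196)]),40)
print("front",f1.round(1),f2.round(1))
k1=ray("top",T([(113,388),(203,413)]),43);print("knuck",k1.round(1))
k2=ray("scene",S([(560,48),(487,76)]),43);print("knuck",k2.round(1))
j1=ray("top",T([(172,28),(330,75),(228,463),(60,410)]),14);j2=ray("scene",S([(779,325),(625,395),(443,98)]),14)
print("jig",j1.round(1),j2.round(1))
a=np.deg2rad(-19);u=np.array([np.cos(a),np.sin(a)]);
for n,p,x in (("b1",b1,22),("b2",b2,22)):
    print(n,"jig origin",p[:,:2].mean(0)-x*u)
print("jigcorn",j1[:,:2].mean(0))
# saved edges angle
for p,q in ((b1[0]-b1[1]),(b2[0]-b2[1]),(f1[0]-f1[1]),(f2[0]-f2[1]),(j1[0]-j1[1]),(j1[3]-j1[2])) if 0 else []: pass
for d in (b1[0]-b1[1],b2[0]-b2[1],f1[0]-f1[1],f2[0]-f2[1],j1[0]-j1[1],j1[3]-j1[2]): print(np.rad2deg(np.arctan2(-d[0],d[1])).round(1),np.linalg.norm(d).round(1))
for d in (j1[0]-j1[3],j1[1]-j1[2]): print(np.rad2deg(np.arctan2(d[1],d[0])).round(1),np.linalg.norm(d).round(1))
E
```

```text
bush [[ 581.   -95.9   49. ]
 [ 571.3 -122.2   49. ]] [[ 583.8  -94.    49. ]
 [ 575.7 -121.2   49. ]]
front [[ 561.9  -77.5   40. ]
 [ 545.4 -126.7   40. ]] [[ 567.7  -76.    40. ]
 [ 550.1 -125.    40. ]]
knuck [[454.1 -37.4  43. ]
 [436.2 -92.8  43. ]]
knuck [[460.  -37.6  43. ]
 [440.1 -88.4  43. ]]
jig [[ 698.1  -92.1   14. ]
 [ 660.5 -196.5   14. ]
 [ 405.8 -110.    14. ]
 [ 443.9   -4.2   14. ]] [[ 707.6  -96.8   14. ]
 [ 668.8 -197.9   14. ]
 [ 411.6 -107.    14. ]]
b1 jig origin [ 555.35142608 -101.88041243]
b2 jig origin [ 558.95761689 -100.41841042]
jigcorn [ 552.0988726  -100.70340428]
-20.1 28.0
-16.5 28.4
-18.5 51.9
-19.8 52.0
-19.8 111.0
-19.8 112.5
-19.1 269.0
-18.8 269.0
```

Emit:
{"fn": "servo_tool", "kwargs": {
  "plan": [
    [[1, 0.36, -0.9, 0, 0, 0, 0], [1, 0.36, -0.9, 0, 0, 0, 0], [1, 0.36, -0.9, 0, 0, 0, 0], [1, 0.36, -0.9, 0, 0, 0, 0], [1, 0.36, -0.9, 0, 0, 0, 0]]
  ]
}}

```text
t: 0.52
ee_pos: [280.9, 407.2, 302.3]
orientation: [-0.532, -3.096, 0.001]
ft_force: [0.7, -0.9, -0.2]
width: 58.2
grasp_force: 0.0
```

Emit:
{"fn": "servo_tool", "kwargs": {
  "plan": [
    [[1, 0.36, -0.9, 0, 0, 0, 0], [1, 0.36, -0.9, 0, 0, 0, 0], [1, 0.36, -0.9, 0, 0, 0, 0], [1, 0.36, -0.9, 0, 0, 0, 0], [1, 0.36, -0.9, 0, 0, 0, 0]]
  ]
}}

```text
t: 0.93
ee_pos: [352.9, 227.2, 302.6]
orientation: [-0.532, -3.096, 0.0]
ft_force: [1.6, -0.4, -0.3]
width: 24.4
grasp_force: 0.0
```

Emit:
{"fn": "servo_tool", "kwargs": {
  "plan": [
    [[1, 0.36, -0.9, 0, 0, 0, 0], [1, 0.36, -0.9, 0, 0, 0, 0], [1, 0.36, -0.9, 0, 0, 0, 0], [1, 0.36, -0.9, 0, 0, 0, 0], [1, 0, 0, 0, 0, 0, 0]]
  ]
}}

```text
t: 1.35
ee_pos: [412.2, 80.2, 302.8]
orientation: [0.541, 3.093, -0.002]
ft_force: [0.1, 0.2, -1.0]
width: 0.4
grasp_force: 0.0
```

Emit:
{"fn": "servo_tool", "kwargs": {
  "plan": [
    [[1, 0.355, -0.94, 0, 0, 0, 0.1], [1, 0.355, -0.94, 0, 0, 0, 0.05], [1, 0.355, -0.94, -0.2, 0, 0, 0], [1, 0.355, -0.94, -0.2, 0, 0, 0], [1, 0, 0, -0.9, 0, 0, 0]]
  ]
}}

```text
t: 1.77
ee_pos: [472.7, -70.5, 254.2]
orientation: [0.516, 3.086, -0.002]
ft_force: [1.8, 0.7, 0.2]
width: 0.6
grasp_force: 0.0
```

Emit:
{"fn": "servo_tool", "kwargs": {
  "plan": [
    [[1, 0, 0, -0.9, 0, 0, 0], [1, 0, 0, -0.9, 0, 0, 0], [1, 0, 0, -0.5, 0, 0, 0], [1, 0, 0, 0, 0, 0, 0], [1, 0, 0, 0, 0, 0, 0]]
  ]
}}

```text
t: 2.18
ee_pos: [466.7, -64.9, 158.0]
orientation: [-0.512, -3.097, -0.0]
ft_force: [-0.1, 0.4, 0.4]
width: 0.7
grasp_force: 0.0
```

```bash
python3 - <<'E'
from h import *
o=readout.get_obs();print(o['ee_pos'],o['ft_force'])
r=[]
for n,(x0,y0,w,h) in dict(top=(270,160,100,120),scene=(200,180,100,120)).items():
    a=cv2.cvtColor(vision.get_image(n),cv2.COLOR_RGB2BGR); cv2.imwrite(f"pics/{n}1.png",a)
    r.append(cv2.resize(a[y0:y0+h,x0:x0+w],(400,480),interpolation=cv2.INTER_CUBIC))
    print(n,proj(n,[o['ee_pos']-[0,0,80],[469,-71,40]]))
cv2.imwrite("pics/zoom1.png",np.hstack(r))
E
```

```text
[466.68240743 -64.92535938 157.95588341] [-0.06508634  0.38539164  0.43334935]
top [[310.05006275 250.03465279]
 [311.15251125 250.62951121]]
scene [[237.21084739 211.49124012]
 [237.28143925 223.46797535]]
```

View pics/zoom1.png

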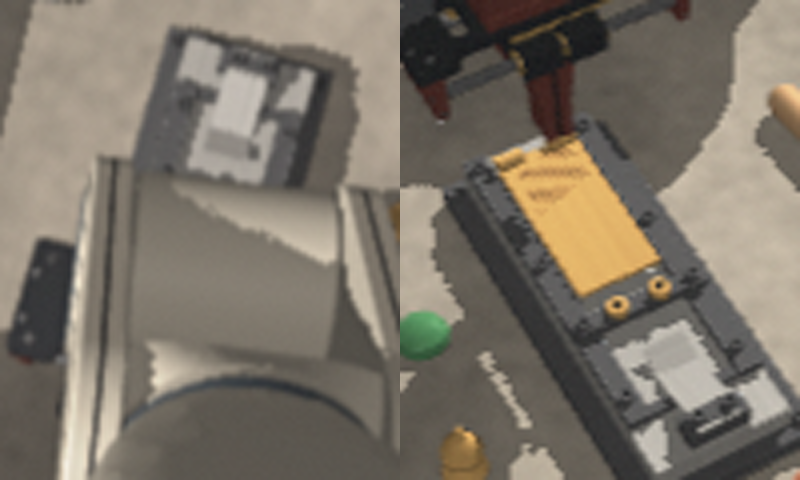

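The fingers are above the tail: their tip is at scene (239,214), against a predicted (237,211). Next I'll move about (+3,−6) mm and go down.

Emit:
{"fn": "servo_tool", "kwargs": {
  "plan": [
    [[1, 0.07, -0.15, 0, 0, 0, 0], [1, 0, 0, -0.4, 0, 0, 0], [1, 0, 0, -0.35, 0, 0, 0], [1, 0, 0, 0, 0, 0, 0], [1, 0, 0, 0, 0, 0, 0]]
  ]
}}

```text
t: 2.7
ee_pos: [470.5, -71.6, 129.5]
orientation: [0.512, 3.099, -0.0]
ft_force: [-0.2, -0.6, 0.3]
width: 0.5
grasp_force: 0.0
```

Emit:
{"fn": "servo_tool", "kwargs": {
  "plan": [
    [[1, 0, 0, -0.05, 0, 0, 0], [1, 0, 0, -0.05, 0, 0, 0], [1, 0, 0, -0.03, 0, 0, 0], [1, 0, 0, 0, 0, 0, 0], [1, 0, 0, 0, 0, 0, 0]]
  ]
}}

```text
t: 3.12
ee_pos: [470.2, -71.4, 123.7]
orientation: [0.512, 3.099, 0.0]
ft_force: [-0.5, -0.2, 0.7]
width: 0.5
grasp_force: 0.0
```

Emit:
{"fn": "servo_tool", "kwargs": {
  "plan": [
    [[1, 0, 0, -0.05, 0, 0, 0], [1, 0, 0, -0.05, 0, 0, 0], [1, 0, 0, -0.03, 0, 0, 0], [1, 0, 0, 0, 0, 0, 0], [1, 0, 0, 0, 0, 0, 0]]
  ]
}}

```text
t: 3.53
ee_pos: [470.3, -71.4, 118.3]
orientation: [0.512, 3.099, -0.0]
ft_force: [0.0, -0.6, 3.1]
width: 0.3
grasp_force: 1.9
```

Emit:
{"fn": "servo_tool", "kwargs": {
  "plan": [
    [[1, 0, 0, -0.05, 0, 0, 0], [1, 0, 0, -0.05, 0, 0, 0], [1, 0, 0, 0, 0, 0, 0], [1, 0, 0, 0, 0, 0, 0]]
  ]
}}

```text
t: 3.87
ee_pos: [470.3, -71.4, 114.4]
orientation: [0.512, 3.099, 0.0]
ft_force: [-0.7, 0.0, 6.3]
width: 1.0
grasp_force: 3.5
```

Emit:
{"fn": "servo_tool", "kwargs": {
  "plan": [
    [[1, 0, 0, -0.03, 0, 0, 0], [1, 0, 0, -0.02, 0, 0, 0], [1, 0, 0, 0, 0, 0, 0], [1, 0, 0, 0, 0, 0, 0]]
  ]
}}

```text
t: 4.2
ee_pos: [470.9, -71.5, 114.2]
orientation: [0.512, 3.097, -0.0]
ft_force: [-4.7, 1.1, 30.5]
width: 0.3
grasp_force: 15.3
```

Emit:
{"fn": "servo_tool", "kwargs": {
  "plan": [
    [[1, 0, 0, -0.02, 0, 0, 0], [1, 0, 0, 0, 0, 0, 0], [1, 0, 0, 0, 0, 0, 0]]
  ]
}}

```text
t: 4.45
ee_pos: [471.3, -71.6, 114.1]
orientation: [0.512, 3.096, -0.0]
ft_force: [-6.3, 1.4, 40.0]
width: 0.4
grasp_force: 20.1
```

Emit:
{"fn": "servo_tool", "kwargs": {
  "plan": [
    [[1, 0.05, -0.017, 0.015, 0, 0, 0], [1, 0.1, -0.034, 0, 0, 0, 0], [1, 0.1, -0.034, 0, 0, 0, 0], [1, 0.1, -0.034, 0, 0, 0, 0], [1, 0, 0, 0, 0, 0, 0]]
  ]
}}

```text
t: 4.87
ee_pos: [486.1, -76.5, 114.2]
orientation: [0.512, 3.095, -0.0]
ft_force: [-2.3, -0.3, 26.9]
width: 0.7
grasp_force: 14.2
```

```bash
python3 - <<'E'
from h import *
o=readout.get_obs();print(o['ee_pos'],o['ft_force'])
a=cv2.cvtColor(vision.get_image("scene"),cv2.COLOR_RGB2BGR)
cv2.imwrite("pics/zoom2.png",cv2.resize(a[180:300,200:310],(550,600),interpolation=cv2.INTER_CUBIC))
E
```

```text
[486.05158793 -76.50807277 114.18547097] [-2.25478879 -0.31781279 26.89032262]
```

View pics/zoom2.png

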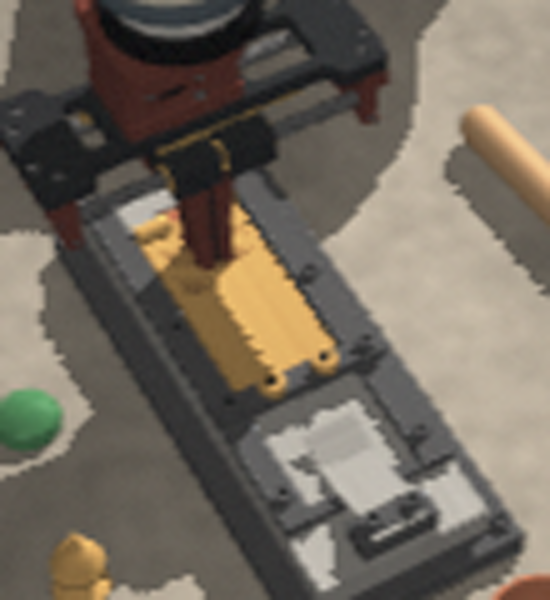

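The leaf lies flat. It has moved with the fingers, and its front edge is now at the bar, about (270,380) in the crop. I'll keep sliding.

Emit:
{"fn": "servo_tool", "kwargs": {
  "plan": [
    [[1, 0.08, -0.028, -0.005, 0, 0, 0], [1, 0.1, -0.034, 0, 0, 0, 0], [1, 0.1, -0.034, 0, 0, 0, 0], [1, 0.1, -0.034, 0, 0, 0, 0], [1, 0.05, -0.017, 0, 0, 0, 0]]
  ]
}}

```text
t: 5.33
ee_pos: [502.9, -82.3, 114.1]
orientation: [0.512, 3.096, 0.0]
ft_force: [-4.5, 2.4, 31.8]
width: 0.3
grasp_force: 15.7
```

Emit:
{"fn": "servo_tool", "kwargs": {
  "plan": [
    [[1, 0.08, -0.028, 0, 0, 0, 0], [1, 0.1, -0.034, 0, 0, 0, 0], [1, 0.1, -0.034, 0, 0, 0, 0], [1, 0.05, -0.017, 0, 0, 0, 0], [1, 0, 0, 0, 0, 0, 0]]
  ]
}}

```text
t: 5.75
ee_pos: [516.3, -86.9, 114.2]
orientation: [0.512, 3.095, -0.0]
ft_force: [-2.3, 1.0, 26.5]
width: 0.6
grasp_force: 13.8
```

Emit:
{"fn": "servo_tool", "kwargs": {
  "plan": [
    [[1, 0.05, -0.017, -0.01, 0, 0, 0], [1, 0.08, -0.028, 0, 0, 0, 0], [1, 0.08, -0.028, 0, 0, 0, 0], [1, 0.05, -0.017, 0, 0, 0, 0], [1, 0, 0, 0, 0, 0, 0]]
  ]
}}

```text
t: 6.17
ee_pos: [526.9, -90.5, 114.2]
orientation: [0.512, 3.095, -0.0]
ft_force: [-2.4, 1.1, 30.6]
width: 0.5
grasp_force: 15.2
```

Emit:
{"fn": "servo_tool", "kwargs": {
  "plan": [
    [[1, 0.05, -0.017, 0, 0, 0, 0], [1, 0.08, -0.028, 0, 0, 0, 0], [1, 0.08, -0.028, 0, 0, 0, 0], [1, 0.05, -0.017, 0, 0, 0, 0], [1, 0, 0, 0, 0, 0, 0]]
  ]
}}

```text
t: 6.58
ee_pos: [535.2, -93.5, 114.1]
orientation: [-0.513, -3.099, -0.001]
ft_force: [-10.2, 3.5, 37.6]
width: 0.7
grasp_force: 18.9
```

```bash
python3 - <<'E'
from h import *
o=readout.get_obs();print(o['ee_pos'],o['ft_force'])
a=cv2.cvtColor(vision.get_image("scene"),cv2.COLOR_RGB2BGR)
cv2.imwrite("pics/zoom3.png",cv2.resize(a[200:310,210:310],(600,600),interpolation=cv2.INTER_CUBIC))
E
```

```text
[535.17578188 -93.4943721  114.11297609] [-10.16421818   3.46736249  37.60860027]
```

View pics/zoom3.png

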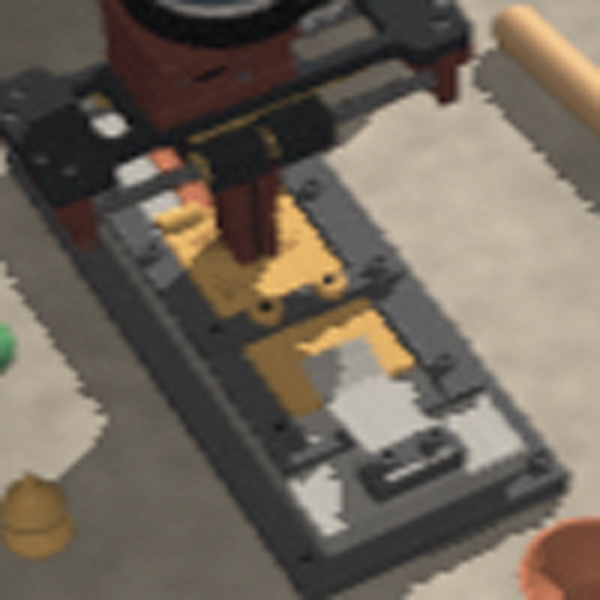

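The leaf is under the bar and its front is under the spring at about (355,390). It has moved 68 mm, so about 16 mm remain.

Emit:
{"fn": "servo_tool", "kwargs": {
  "plan": [
    [[1, 0.05, -0.017, 0, 0, 0, 0], [1, 0.06, -0.02, 0, 0, 0, 0], [1, 0.06, -0.02, 0, 0, 0, 0], [1, 0.05, -0.017, 0, 0, 0, 0], [1, 0, 0, 0, 0, 0, 0]]
  ]
}}

```text
t: 7.05
ee_pos: [545.6, -96.9, 114.2]
orientation: [0.512, 3.096, -0.0]
ft_force: [-5.1, 1.1, 30.6]
width: 0.4
grasp_force: 15.2
```

Emit:
{"fn": "servo_tool", "kwargs": {
  "plan": [
    [[1, 0.05, -0.017, 0, 0, 0, 0], [1, 0.04, -0.014, 0, 0, 0, 0], [1, 0, 0, 0, 0, 0, 0], [1, 0, 0, 0, 0, 0, 0]]
  ]
}}

```text
t: 7.38
ee_pos: [548.6, -98.0, 114.2]
orientation: [0.512, 3.097, 0.0]
ft_force: [-7.0, 1.6, 30.9]
width: 0.3
grasp_force: 15.8
```

Emit:
{"fn": "servo_tool", "kwargs": {
  "plan": [
    [[1, 0.03, -0.01, 0, 0, 0, 0], [1, 0.02, -0.007, 0, 0, 0, 0], [1, 0, 0, 0, 0, 0, 0], [1, 0, 0, 0, 0, 0, 0]]
  ]
}}

```text
t: 7.72
ee_pos: [550.5, -98.6, 114.1]
orientation: [0.512, 3.097, 0.0]
ft_force: [-6.5, 1.8, 31.8]
width: 0.6
grasp_force: 15.9
```

Emit:
{"fn": "servo_tool", "kwargs": {
  "plan": [
    [[1, 0.02, -0.007, 0, 0, 0, 0], [1, 0, 0, 0, 0, 0, 0], [1, 0, 0, 0, 0, 0, 0]]
  ]
}}

```text
t: 7.97
ee_pos: [551.1, -98.8, 114.2]
orientation: [0.512, 3.098, 0.0]
ft_force: [-7.3, 3.1, 33.1]
width: 0.2
grasp_force: 16.3
```

Emit:
{"fn": "servo_tool", "kwargs": {
  "plan": [
    [[1, 0.03, -0.01, 0, 0, 0, 0], [1, 0.02, -0.007, 0, 0, 0, 0], [1, 0, 0, 0, 0, 0, 0], [1, 0, 0, 0, 0, 0, 0]]
  ]
}}

```text
t: 8.3
ee_pos: [551.5, -99.0, 114.1]
orientation: [-0.512, -3.097, -0.001]
ft_force: [-11.2, 4.8, 38.8]
width: 0.6
grasp_force: 19.4
```

Emit:
{"fn": "servo_tool", "kwargs": {
  "plan": [
    [[1, 0.03, -0.01, 0, 0, 0, 0], [1, 0, 0, 0, 0, 0, 0], [1, 0, 0, 0, 0, 0, 0]]
  ]
}}

```text
t: 8.55
ee_pos: [551.7, -99.0, 114.1]
orientation: [-0.512, -3.095, -0.001]
ft_force: [-15.4, 6.5, 42.2]
width: 0.7
grasp_force: 21.3
```

```bash
python3 - <<'E'
from h import *
o=readout.get_obs();print(o['ee_pos'],o['ft_force'])
a=cv2.cvtColor(vision.get_image("scene"),cv2.COLOR_RGB2BGR)
cv2.imwrite("pics/zoom4.png",cv2.resize(a[200:310,210:310],(600,600),interpolation=cv2.INTER_CUBIC))
E
```

```text
[551.71788678 -99.04887672 114.10570527] [-15.4169689    6.53027716  42.24180667]
```

View pics/zoom4.png

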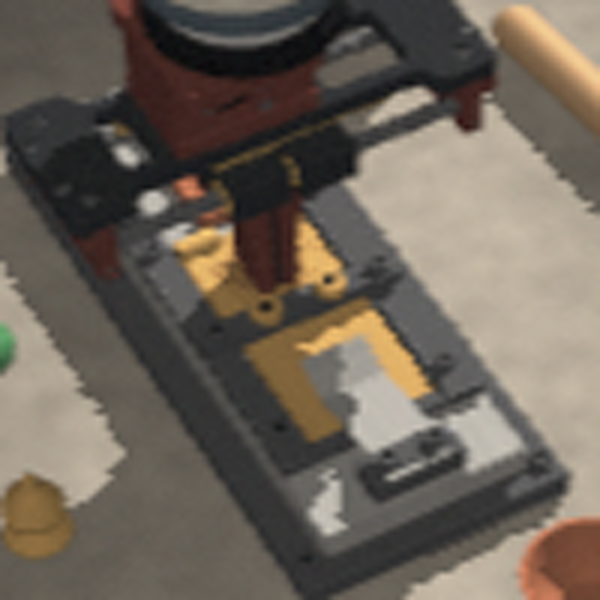

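The leaf has stalled and the horizontal force is rising (17 N). Its front-left corner is at about (262.5,273.3) in scene, against the stop edge. I'll check that position before releasing.

```bash
python3 - <<'E'
from h import *
a=np.deg2rad(-19);u=np.array([np.cos(a),np.sin(a)]);v=np.array([-u[1],u[0]]);O=np.array([558.96,-100.4])
for uv in ([262.5,273.3],[282.3,265]):
    p=ray("scene",uv,34)[0,:2]-O; print(p@u,p@v)
for x in (78,84): print(proj("scene",[*(O+x*u-27*v),34]))
E
```

```text
64.64284755670893 -16.02118447245489
67.07164183956509 35.07474833389751
[[261.01516958 279.46562421]]
[[262.25118627 281.36608291]]
```

The crop's vertical scale is 5.45, not 6, so the corner is really at (262.5,280.7), while x = 84 mm projects to (262.3,281.4). That puts it home within a pixel, consistent with the force stall and the 85 mm of travel. One more small nudge to confirm, then straight up.

Emit:
{"fn": "servo_tool", "kwargs": {
  "plan": [
    [[1, 0.03, -0.01, 0.01, 0, 0, 0], [1, 0, 0, 0, 0, 0, 0], [1, 0, 0, 0, 0, 0, 0]]
  ]
}}

```text
t: 8.85
ee_pos: [551.9, -99.1, 114.1]
orientation: [-0.511, -3.092, -0.002]
ft_force: [-18.1, 8.0, 43.0]
width: 0.4
grasp_force: 21.1
```

Emit:
{"fn": "servo_tool", "kwargs": {
  "plan": [
    [[1, 0, 0, 0.05, 0, 0, 0], [1, 0, 0, 0.1, 0, 0, 0], [1, 0, 0, 0.2, 0, 0, 0], [1, 0, 0, 0.4, 0, 0, 0], [1, 0, 0, 0.6, 0, 0, 0]]
  ]
}}

```text
t: 9.27
ee_pos: [553.8, -100.2, 164.8]
orientation: [-0.512, -3.096, -0.0]
ft_force: [0.6, -0.0, -0.1]
width: 0.4
grasp_force: 0.0
```

Emit:
{"fn": "servo_tool", "kwargs": {
  "plan": [
    [[1, 0, 0, 0.9, 0, 0, 0], [1, 0, 0, 0.9, 0, 0, 0], [1, 0, 0, 0.9, 0, 0, 0], [1, -0.2, 0.6, 0.7, 0, 0, 0], [1, -0.3, 0.9, 0, 0, 0, 0]]
  ]
}}

```text
t: 9.68
ee_pos: [538.4, -42.0, 308.1]
orientation: [0.516, 3.087, 0.0]
ft_force: [1.4, 1.1, -1.4]
width: 0.5
grasp_force: 0.0
```

Emit:
{"fn": "servo_tool", "kwargs": {
  "plan": [
    [[1, -0.3, 0.9, 0, 0, 0, 0], [1, -0.3, 0.9, 0, 0, 0, 0], [1, -0.3, 0.9, 0, 0, 0, 0], [1, -0.3, 0.9, 0, 0, 0, 0], [1, 0, 0, 0, 0, 0, 0]]
  ]
}}

```text
t: 10.1
ee_pos: [484.9, 108.1, 302.0]
orientation: [-0.506, -3.099, -0.002]
ft_force: [-1.1, 0.4, -0.5]
width: 0.8
grasp_force: 0.0
```

```bash
python3 - <<'E'
from h import *
r=[]
for n,(x0,y0) in dict(top=(270,160),scene=(205,200)).items():
    a=cv2.cvtColor(vision.get_image(n),cv2.COLOR_RGB2BGR); cv2.imwrite(f"pics/{n}5.png",a)
    r.append(cv2.resize(a[y0:y0+120,x0:x0+100],(400,480),interpolation=cv2.INTER_CUBIC))
cv2.imwrite("pics/zoom5.png",np.hstack(r))
E
```

```text
(no output)
```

View pics/zoom5.png

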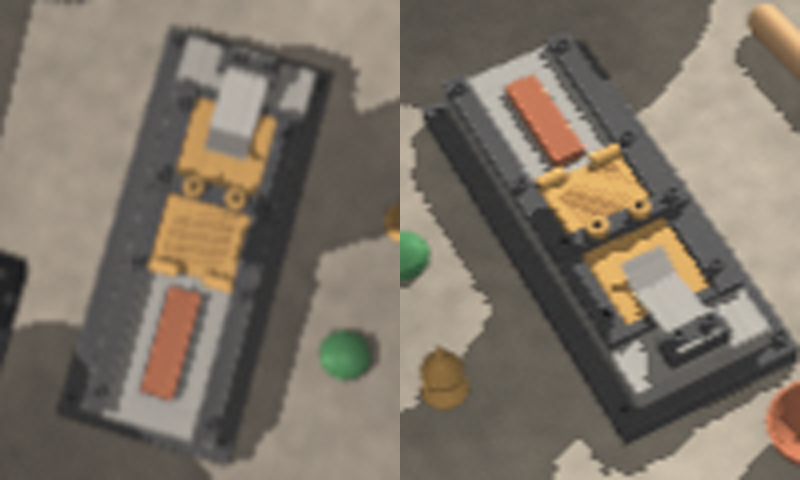

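Top and scene both show the leaf flat under the bar and spring, with its tail at top-crop (190,275), past the lifter, which has sprung up. The front edge runs from about (190,98) to (276,120). I'll run a numeric check.

```bash
python3 - <<'E'
from h import *
a=np.deg2rad(-19);u=np.array([np.cos(a),np.sin(a)]);v=np.array([-u[1],u[0]]);O=np.array([555.35,-101.9])
for uv,z in ([(190,98),34],[(276,120),34],[(152,270),36],[(228,290),36],[(185,288),36],[(158,398),36]):
    p=ray("top",[270+uv[0]/4,160+uv[1]/4],z)[0,:2]-O; print((p@u).round(1),(p@v).round(1))
O=np.array([558.96,-100.4])
for uv,z in ([(630,323),34],[(712,287),34],[(542,180),40],[(615,148),40]):
    p=ray("scene",[205+(uv[0]-400)/4,200+uv[1]/4],z)[0,:2]-O; print("s",(p@u).round(1),(p@v).round(1))
print(readout.get_obs()['qvel'].round(3))
E
```

```text
81.8 31.5
83.5 -26.7
-36.2 24.6
-34.8 -25.6
-41.5 1.2
-114.0 -1.1
s 82.8 -25.7
s 84.5 27.1
s -30.3 -24.8
s -30.1 24.5
[-0.047  0.007 -0.011 -0.005 -0.001 -0.011]
```

The front is at x ≈ 83–84 mm and the tail at about −36 mm, so the leaf is home.

```bash
python3 -c "
from workcell import close_job
print(close_job())"
```

```text
the job is handed in; nothing more can be done
None
```

The leaf was pressed flat and slid home against the end stop, and the camera check before hand-in showed its front edge there to within about 2 mm, held under the drag spring with the hand clear; the job is handed in at about 10 s and no verdict was returned.

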